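Inspect a lamp foot's wet bore

ROBOT

A 7-joint arm with a two-finger parallel gripper is mounted at the origin on the work surface. World frame = base frame: x ahead of the robot, y to its left, z up, the work surface at z = 0. Lengths are in m, angles in degrees, forces in N, time in s.
With the tool pointing down it reaches from about 0.4 to 0.925 m from the base axis. Payload 4.1 kg.
Tool frame: the origin (TCP) lies on the centre line of the jaws, within the pads' length; the fingertips stand r.finger_overhang ahead of it and the grasp point (between the pads) lies 11 mm behind it (r.finger_overhang is the distance from the TCP to the fingertips, in m); z points along the fingers, y is the line along which they close (so a half turn about z gives the same grasp; the last joint's range is limited). The gripper opens to 85 mm and grips with 20 to 120 N. Pads are 22 mm wide; open, the fingers measure 114 mm over their backs; the gripper's body (76 mm by 85 mm) begins 54 mm behind the grasp point. The pads swing forward as they close: fully open they stand 13 mm farther back than shut.
Start: joints at [-73.224, 22.827, 2.584, 88.041, -1.071, 69.15, -2.905], TCP at [0.248, 0.601, 0.239] pointing down, gripper open.
Joint ranges: [-161.44, 161.44], [-28.35, 127.94], [-78.24, 83.42], [0, 140.83], [-78.03, 258.03], [13.02, 114.36], [-168.23, 168.23]. Speed limits (degrees/s): [147.25, 147.25, 180, 180, 180, 180, 180].

INTERFACE

Orientations are given as [roll, pitch, yaw] about the fixed x, y, z axes, in that order (R = Rz(yaw) Ry(pitch) Rx(roll)).
In Python, from workcell import r, get_image, workorder gives the robot as it stands.
- The arm moves only by the tool play_rows, never from a script. Its argument "commands" is a list that holds one entry, the list of rows, each a list of 4 numbers: the shift along the tool's x, y, z in cm, then the turn about the tool's z in degrees. A call has 1 to 5 rows; each row shifts and turns the commanded pose from where the row before left it, along the tool's axes as they then stand; what a row does not reach is not made up. A row lasts 1/12 s, in which the tool goes at most 41.7 mm and 7.16 degrees, less where a joint would pass 70% of its speed; a pose out of reach is approached as far as the arm can. A call with a gripper value outside its range is refused whole. "hand" is the finger opening in cm, from 0 to 8.54, set as the call begins (left out, the last holds). The fingers move at their own pace and stop on an object; the grip force is fixed at half the most. Time passes only in rows, so rows that do not move let the fingers close. It gives the time, the measured TCP pose, the force, the opening and the grip force at its end, in the units of the state.
- r.get_obs(): the state, without advancing time (a new reading comes with each control period).
- get_image(name): name is "scene" or "top" or "wrist"; returns a dict with "pixels" (384x512x3 uint8, red, green, blue), "vfov" (degrees; the focal length in pixels is half the picture's height over the tangent of half this angle, whatever the lens; pixels are square), "cx", "cy" (the principal point, pixels), "camera_from_world" (4x4, takes a point from world to camera coordinates); the wrist camera has in their place "hand_eye" (4x4, takes a point from camera to tool coordinates, whose origin is the TCP and whose axes are the flange's). Camera axes: x right, y down, z forward; pixel columns grow to the right and rows downward; lengths in m; the calibration is good to about 2 mm. The wrist camera is an equidistant fisheye: a pixel r from the principal point sees the ray r / f radians off the axis. A picture is of the moment at which its call begins: read the wrist's pose just before it. There is no depth.
- workorder.hand_in(): hands the job in; it is judged then, once.
The state is a dict: "clock": time; "qpos": joint angles; "joint_vel": joint speeds; "effort": joint torques, N m; "eef_pos": TCP position; "tool_rot": TCP orientation; "force": force on the tool from outside, world axes, zero at the start; "moment": the same for the moment, N m; "gripper_width": finger opening in m; "grip_force": force on a finger pad.
Only numpy, scipy, OpenCV 4.12 (cv2) and the standard library are available. Lean on these libraries where they do the work, as an engineer would, in place of code of your own. Each camera call takes 0.05 s, during which the arm holds its last target. There are 200 camera calls.

TASK

Set the small, thick wooden lamp foot (the block with the hole right through it) upright on the bench midway between the two inspection lamps, without dropping it, and let go of it. Then draw the probe out of its stand by the handle and lower its rod upright down the centre of the foot's hole, which is wet with varnish: the probe must not touch the foot at any time. Finish while still holding the probe there, still and centred in the hole, its tip half-way down the 40 mm foot, and leave the coasters, the varnish can and the tape where they are.

Things in the scene. Friction and masses are not known exactly. Their poses are not given: they have to be found in the camera images.
- foot_center (a point): centre of the lamp foot: a loose brown wooden block 60 x 60 mm (x, y) and 40 mm tall, about 85 g, standing on the bench (this point 20 mm above it). A round vertical hole goes right through its centre: 22 mm in diameter in the lower 30 mm, opening to a round pocket 36 mm in diameter in the top 10 mm. z is up along the hole, x and y are square to its sides. It lies in a row near the robot with two coasters, in any of the three places
- spot (a point): point on the bench surface midway between the two lamps, where the foot is to stand; fixed through a run; y points to the left lamp
- lamp_left (a point): centre of the top of the left (+y) inspection lamp, fixed to the bench: a round steel foot 64 mm in diameter and 10 mm high, a short post and a black lamp head 70 mm (along the spot's x) x 26 mm, top 76 mm above the bench, its white face towards the other lamp. The two lamps stand 320 mm apart, centre to centre
- lamp_right (a point): the same point of the right (-y) inspection lamp, the mirror image of the left
- probe_handle (a point): centre of the probe's handle: dark wood, square, 22 x 22 mm and 60 mm tall (z from -30 to +30 mm about this point; x and y square to its sides), z up. Below it, on the same axis, a steel rod 10 mm in diameter and 95 mm long, its tip 125 mm below this point. About 80 g, loose. At the start it stands upright in the stand, the handle's underside on the stand's top (this point 130 mm above the bench)
- probe_tip (a point): lower end of the probe's rod, on its axis; 5 mm above the bench at the start, inside the stand
- stand: plywood stand of the probe, fixed: an upright block 56 x 56 mm, 100 mm tall, with a vertical through hole 15 mm in diameter in its centre. Origin at the centre of its underside. It stands to the far left or far right, the varnish can at the opposite side
- coaster1: bystander: flat square wooden coaster 78 x 78 x 18 mm with a round pocket 46 mm wide and 8 mm deep, no hole; origin at the centre of its underside
- coaster2: bystander: a second coaster like it
- can: bystander: closed varnish can 86 mm in diameter, 98 mm tall; origin at the centre of its underside
- tape: bystander: roll of masking tape 68 mm in diameter, 24 mm high, lying flat; origin at the centre of its underside
Things that resemble listed ones, but are neither listed nor needed, are in the scene too. Of the things like the part that bears probe_handle, leave any that is blue, orange or red; of the rest the larger one is meant.

How it is judged (in metres and radians):
On the way, in this order (a step that is already met when the one before it is completed fails the run):
1. the foot stands midway between the lamps, upright on the bench and released (horizontal distance between foot_center and spot below 0.015 m and angle between foot_center's own z axis and vertical below 0.06 rad and height (world z) of foot_center between 0.017 and 0.023 m and contact force between the fingers and foot below 0.05 N and linear speed of foot below 0.02 m/s), for 0.2 s.
2. the probe is held clear above its stand (height (world z) of probe_tip above 0.102 m and contact force between the fingers and probe above 0.5 N), for 0.1 s.
At the end, for the whole second after the job is handed in: Foot upright on the bench, within 15 mm of midway between the lamps, released; probe held still in the fingers, upright within 0.1 rad, tip within 4 mm of the hole's axis and 12 to 28 mm above the foot's underside, touching neither foot nor stand (horizontal distance between foot_center and spot below 0.015 m and angle between foot_center's own z axis and vertical below 0.06 rad and height (world z) of foot_center between 0.017 and 0.023 m and contact force between each of the fingers, the arm, probe and foot below 0.05 N and horizontal distance between probe_tip and foot_center below 0.004 m and z of probe_tip in the frame of foot_center between -0.008 and 0.008 m and angle between probe_handle's own z axis and vertical below 0.1 rad and contact force between the fingers and probe above 0.5 N and contact force between probe and stand below 0.05 N and linear speed of probe below 0.01 m/s); the arm keeps its last pose, push and grip.
It fails at once if the probe touches the foot (contact force between probe and foot above 0.2 N).
It fails at once if the foot is dropped: more than 10 mm above the bench and out of the fingers (height (world z) of foot_center above 0.03 m and contact force between the fingers and foot below 0.02 N).
It fails at once if a bystander is displaced by more than 20 mm (distance of any of coaster1, coaster2, can, tape from where it was at the start of the episode above 0.02 m).
It also fails if it takes over 58 s, if anything falls off the work surface, if the arm or the gripper's body presses on something with over 40 N, if the wrist force passes 120 N, or if a joint passes its speed limit or range.

## Working session

There is one attempt and no reset: what is moved stays moved. The work goes in short steps, Python scripts to look and compute and a tool call to move; the robot and the scene stay as the last step left them, time stands still between calls to the robot, and variables do not carry over. Pictures are saved under pics/ and viewed, at most 10 in all, crops included, and the job is handed in when it is done.

Besides the shell and the picture viewer there is one more tool, called as name([rows], argument=value, ...), one row to a line, values as JSON. play_rows: Moves the arm, as the interface text tells. Its arguments: {"type":"object","properties":{"commands":{"type":"array","items":{"type":"array","items":{"type":"array","items":{"type":"number"}}}},"hand":{"type":"number"}},"required":["commands"]}

```bash
ls; mkdir -p pics; cat > h.py <<'E'
import numpy as np, cv2
from workcell import r, get_image, workorder
from scipy.spatial.transform import Rotation as Ro
def pose():
    o=r.get_obs(); T=np.eye(4); T[:3,3]=o['eef_pos']; T[:3,:3]=Ro.from_euler('xyz',o['tool_rot'],degrees=True).as_matrix(); return T
def snap(name,fn=None):
    T=pose(); d=get_image(name); d['T']=T
    np.save('pics/last_%s.npy'%name,d,allow_pickle=True)
    if fn: cv2.imwrite('pics/'+fn,d['pixels'][:,:,::-1])
    return d
def load(name): return np.load('pics/last_%s.npy'%name,allow_pickle=True).item()
def foc(d): return d['pixels'].shape[0]/2/np.tan(np.radians(d['vfov'])/2)
def ray(d,u,v):
    f=foc(d); x,y=(u-d['cx'])/f,(v-d['cy'])/f
    if 'hand_eye' in d:
        a=np.hypot(x,y); s=np.sin(a)/a if a>1e-9 else 1
        c=np.array([x*s,y*s,np.cos(a)]); W=d['T']@d['hand_eye']
    else:
        c=np.array([x,y,1.]); W=np.linalg.inv(d['camera_from_world'])
    return W[:3,3],W[:3,:3]@c
def at_z(d,u,v,z):
    o,k=ray(d,u,v); return (o+k*(z-o[2])/k[2])[:3]
def proj(d,p):
    f=foc(d); C=np.linalg.inv(d['T']@d['hand_eye']) if 'hand_eye' in d else d['camera_from_world']
    c=(C@np.r_[p,1])[:3]
    if 'hand_eye' in d:
        h=np.hypot(c[0],c[1]); a=np.arctan2(h,c[2]); return d['cx']+f*a*c[0]/h,d['cy']+f*a*c[1]/h
    return d['cx']+f*c[0]/c[2],d['cy']+f*c[1]/c[2]
E
python3 - <<'E'
from h import *
o=r.get_obs();print(o['eef_pos'],o['tool_rot'],o['gripper_width'],r.finger_overhang,o['clock'])
for n in('scene','top'):
    d=snap(n,n+'0.png'); print(n,d['vfov'],d['cx'],d['cy'],np.linalg.inv(d['camera_from_world'])[:3,3])
d=snap('wrist','w0.png');print(d['hand_eye'],d['vfov'],d['cx'],d['cy'])
E
```

```text
pics
[0.24796277 0.60017884 0.23827518] [-1.79890181e+02  8.34900723e-03  1.57555372e+02] 0.08531507454428547 0.008 0.0
scene 44.04846492856081 253.5569305542437 192.86520433321806 [ 1.27783701 -0.38193343  0.99559614]
top 48.13429710824899 247.24314910749166 190.77061410058803 [ 0.41607104 -0.01517113  1.18772367]
[[-7.08168571e-05 -9.59754920e-01 -2.80838902e-01  7.17110006e-02]
 [ 9.99999848e-01 -2.21572949e-04  5.05054251e-04  1.76435874e-03]
 [-5.46954606e-04 -2.80838824e-01  9.59754789e-01 -1.35051460e-01]
 [ 0.00000000e+00  0.00000000e+00  0.00000000e+00  1.00000000e+00]] 65.70646984690485 255.81934391806575 193.01399386161174
```

View pics/top0.png

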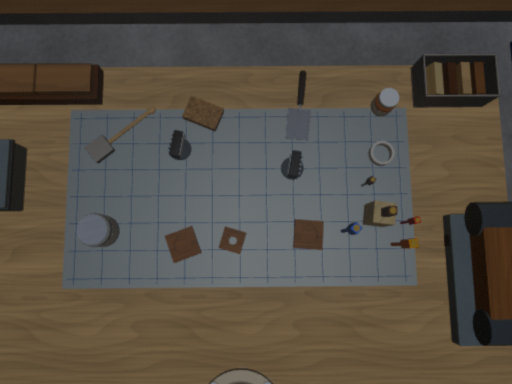

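View pics/scene0.png

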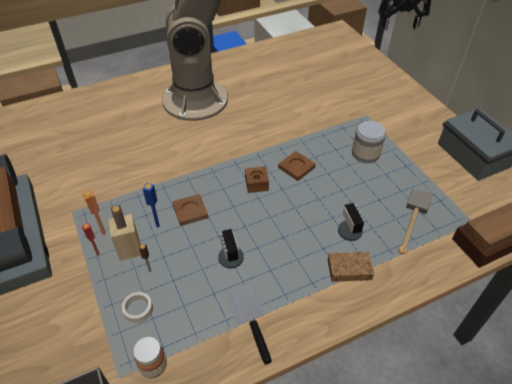

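The top view has the foot at about (232,240), with coasters at (183,244) and (308,234). The lamps are at (178,145) and (295,165), and the stand with the probe is at (384,212). I'll enlarge this region to measure it.

```bash
python3 - <<'E'
from h import *
d=load('top');c=d['pixels'][125:265,160:420,::-1];cv2.imwrite('pics/c1.png',cv2.resize(c,None,fx=3,fy=3,interpolation=cv2.INTER_CUBIC))
hsv=cv2.cvtColor(d['pixels'],cv2.COLOR_RGB2HSV)
print(hsv[235,228],hsv[245,180],hsv[215,380])
E
```

```text
[ 12 114  74] [ 12 123  77] [ 21  82 100]
```

View pics/c1.png

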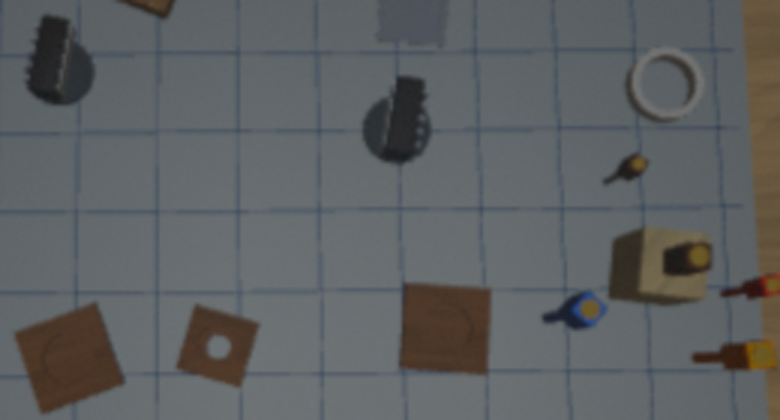

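The crop shows the foot's hole at (218,346), the lamp discs centred near (59,70) and (398,128), and the probe's handle top at (698,257) on the stand.

```bash
python3 - <<'E'
from h import *
d=load('top')
P=lambda u,v,z:at_z(d,160+(u+.5)/3-.5,125+(v+.5)/3-.5,z)
np.set_printoptions(precision=4,suppress=True)
f=P(218,346,.04);print('foot',f,'hole bot',P(218,346,.03))
cs=[P(*c,.04) for c in((195,305),(259,322),(241,387),(178,368))]
print('mean',np.mean(cs,0))
for i in range(4):
    e=cs[(i+1)%4]-cs[i];print(np.hypot(*e[:2]),np.degrees(np.arctan2(e[1],e[0]))%90)
l=P(59,70,.01);rr=P(398,128,.01);print('lamps',l,rr,np.linalg.norm(l-rr),'spot',(l+rr)/2,'ydir',np.degrees(np.arctan2(*(l-rr)[1::-1])))
print('handle',P(698,257,.16))
s=[P(*c,.1) for c in((645,228),(712,233),(705,300),(640,298))]
print('stand',np.mean(s,0));e=s[1]-s[0];print(np.hypot(*e[:2]),np.degrees(np.arctan2(e[1],e[0]))%90)
print(pose())
E
```

```text
foot [0.4453 0.0179 0.04  ] hole bot [0.4456 0.0182 0.03  ]
mean [0.4458 0.0177 0.04  ]
0.05879838843706493 74.64516976550594
0.059185980646407337 73.94540901409655
0.05802629325834616 72.8473689721507
0.05736119562727283 74.72291071337835
lamps [0.7038 0.1661 0.01  ] [ 0.6459 -0.1495  0.01  ] 0.3208518643501156 spot [0.6748 0.0083 0.01  ] ydir 79.61949586466281
handle [ 0.5095 -0.3703  0.16  ]
stand [ 0.5087 -0.3716  0.1   ]
0.05703056085045012 85.18926125339672
[[-0.9243  0.3817 -0.0005  0.248 ]
 [ 0.3817  0.9243 -0.0015  0.6003]
 [-0.0001 -0.0015 -1.      0.2385]
 [ 0.      0.      0.      1.    ]]
```

play_rows([
  [[-2.53,-2.89,0,0],[-2.53,-2.89,0,0],[-2.53,-2.89,0,0],[-2.53,-2.89,0,0],[-2.53,-2.89,0,0]],
])

```text
clock: 0.57
eef_pos: [0.3102, 0.4169, 0.239]
tool_rot: [-180.0, -0.0, 157.6]
force: [0.3, -0.3, 0.5]
gripper_width: 0.0854
grip_force: 0.0
```

play_rows([
  [[-2.53,-2.89,0,0],[-2.53,-2.89,0,0],[-2.53,-2.89,0,0],[-2.53,-2.89,0,0],[-2.53,-2.89,0,0]],
])

```text
clock: 0.98
eef_pos: [0.3717, 0.2351, 0.2392]
tool_rot: [180.0, -0.0, 157.6]
force: [0.4, -0.0, 0.3]
gripper_width: 0.0855
grip_force: 0.0
```

play_rows([
  [[-2.53,-2.89,0,0],[-2.53,-2.89,0,0],[-2.53,-2.89,0,0],[-2.53,-2.89,0,0],[-2.53,-2.89,0,0]],
])

```text
clock: 1.4
eef_pos: [0.4334, 0.0534, 0.2394]
tool_rot: [180.0, 0.0, 157.6]
force: [1.1, -0.1, -0.1]
gripper_width: 0.0852
grip_force: 0.0
```

play_rows([
  [[-2.53,-2.89,0,0],[0,0,3,-6.4],[0,0,3,0],[0,0,0,0],[0,0,0,0]],
])

```text
clock: 1.82
eef_pos: [0.4445, 0.0186, 0.1785]
tool_rot: [-179.9, -0.2, 163.9]
force: [0.5, 0.3, 0.5]
gripper_width: 0.0856
grip_force: 0.0
```

```bash
python3 - <<'E'
from h import *
d=snap('wrist','w1.png');print(d['T'],r.get_obs()['qpos'],r.get_obs()['clock'])
E
```

```text
[[-0.96087655  0.27695394 -0.00357274  0.44448735]
 [ 0.27695951  0.96088089 -0.00116233  0.01864178]
 [ 0.00311107 -0.00210636 -0.99999294  0.17845042]
 [ 0.          0.          0.          1.        ]] [-36.15522872   5.77091829  30.17727844 119.32576188  -3.49375343
  55.7424194   69.83449049] 1.8667
```

View pics/w1.png

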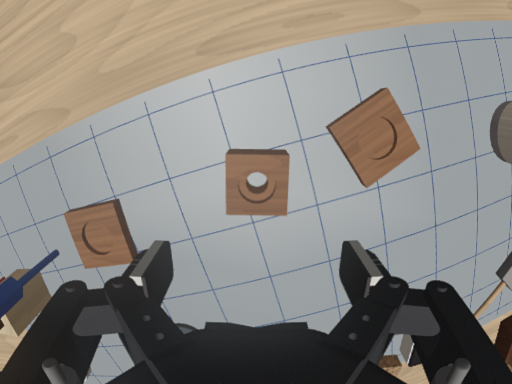

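The wrist view has the foot's top face at about (227..288, 155..215), square to the jaws, with its pocket at (257,184).

```bash
python3 - <<'E'
from h import *
np.set_printoptions(precision=4,suppress=True)
d=load('wrist')
cs=[at_z(d,*c,.04) for c in((227,155),(288.5,155),(288,215.5),(226,215))]
print('mean',np.mean(cs,0))
for i in range(4):
    e=cs[(i+1)%4]-cs[i];print(np.hypot(*e[:2]),np.degrees(np.arctan2(e[1],e[0]))%90)
m=np.r_[np.mean(cs,0)]
print(np.linalg.inv(d['T'])@np.r_[m,1], proj(d,d['T'][:3,3]))
E
```

```text
mean [0.4464 0.0214 0.04  ]
0.05733876431506587 73.96345197479559
0.05998577109031432 75.09911264762042
0.06107988006221214 73.44500376565512
0.05947598429707599 71.50644956207594
[-0.0015  0.0034  0.1384  1.    ] (np.float64(252.1767100577547), np.float64(253.15073755054885))
```

play_rows([
  [[-0.15,0.2,2.5,0],[0,0,3.8,0],[0,0,3.8,0],[0,0,3.0,0],[0,0,1.6,0]],
])

```text
clock: 2.28
eef_pos: [0.4475, 0.0214, 0.031]
tool_rot: [-180.0, -0.1, 164.1]
force: [-0.6, 0.9, 0.5]
gripper_width: 0.0851
grip_force: 0.0
```

play_rows([
  [[0,0,1.2,0],[0,0,0.35,0],[0,0,0,0],[0,0,0,0],[0,0,0,0]],
])

```text
clock: 2.7
eef_pos: [0.4493, 0.0209, 0.0182]
tool_rot: [179.9, 0.2, 164.0]
force: [-0.0, 0.4, 0.4]
gripper_width: 0.0851
grip_force: 0.0
```

play_rows([
  [[0,0,0,0],[0,0,0,0],[0,0,0,0],[0,0,0,0],[0,0,0,0]],
], hand=5.0)

```text
clock: 3.12
eef_pos: [0.4486, 0.0205, 0.0178]
tool_rot: [179.9, 0.1, 164.0]
force: [-1.5, -0.2, 7.6]
gripper_width: 0.0594
grip_force: 64.0
```

play_rows([
  [[0,0,0,0],[0,0,0,0],[0,0,0,0],[0,0,0,0],[0,0,0,0]],
])

```text
clock: 3.53
eef_pos: [0.4486, 0.0205, 0.0178]
tool_rot: [179.9, 0.1, 164.0]
force: [-2.1, -0.4, 8.2]
gripper_width: 0.059
grip_force: 64.0
```

play_rows([
  [[0,0,-1.0,0],[0,0,-2.0,0],[-1.0,0.2,-2.0,0],[-2.5,0.6,0,0],[-3.5,0.8,0,0]],
])

```text
clock: 3.95
eef_pos: [0.5185, 0.017, 0.0685]
tool_rot: [179.9, -0.1, 164.0]
force: [0.7, 0.8, -0.9]
gripper_width: 0.0591
grip_force: 64.9
```

play_rows([
  [[-3.5,0.8,0,0],[-3.5,0.8,0,0],[-3.0,0.8,0,0],[-2.0,0.5,0,0],[-1.5,0.3,0,0]],
])

```text
clock: 4.37
eef_pos: [0.6604, 0.01, 0.0674]
tool_rot: [180.0, 0.1, 164.0]
force: [0.4, -0.2, -0.8]
gripper_width: 0.0588
grip_force: 64.9
```

play_rows([
  [[-1.0,0.25,0,0],[-0.5,0,0,0],[0,0,0,0],[0,0,0,0],[0,0,0,0]],
])

```text
clock: 4.78
eef_pos: [0.6721, 0.0082, 0.0669]
tool_rot: [-180.0, -0.1, 163.9]
force: [-0.7, 0.0, -0.8]
gripper_width: 0.059
grip_force: 64.9
```

```bash
python3 - <<'E'
from h import *
d=snap('wrist','w2.png');print(d['T'],r.get_obs()['qpos'],r.get_obs()['gripper_width'])
E
```

```text
[[-9.61006173e-01  2.76524802e-01 -1.08133044e-03  6.72118447e-01]
 [ 2.76524683e-01  9.61006780e-01  2.61057687e-04  8.16849999e-03]
 [ 1.11135481e-03 -4.81365096e-05 -9.99999381e-01  6.68872230e-02]
 [ 0.00000000e+00  0.00000000e+00  0.00000000e+00  1.00000000e+00]] [-21.84119863  36.90989825  25.23817149  94.07460587 -18.65817208
  53.27892376  84.18780709] 0.0591760655569851
```

View pics/w2.png

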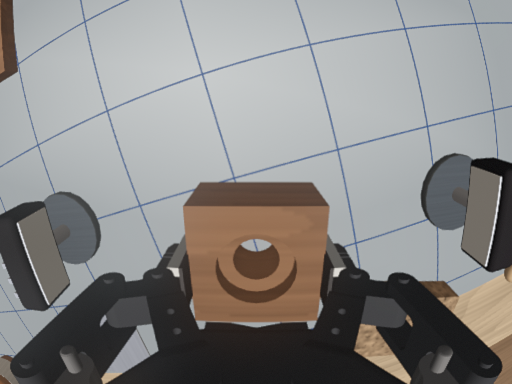

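The wrist view shows the foot held square, its pocket at about (256,255). The lamp discs are near (70,228) and (453,191).

```bash
python3 - <<'E'
from h import *
np.set_printoptions(precision=4,suppress=True)
d=load('wrist'); I=np.linalg.inv(d['T'])
z=.0669+.0222
for c in((190,205.5),(327,205.5),(321,320.5),(194,320.5)): print('corner',(I@np.r_[at_z(d,*c,z),1])[:3])
print('pocket',(I@np.r_[at_z(d,256.5,251,z),1])[:3])
a=at_z(d,70,228,.01);b=at_z(d,453,191,.01);print(a,b,np.linalg.norm(a-b),(a+b)/2)
# predicted discs
for L in((.7038,.1661),(.6459,-.1495)):
    print([tuple(np.round(proj(d,np.r_[L[0]+.032*np.cos(t),L[1]+.032*np.sin(t),.01]))) for t in np.arange(0,6.2,np.pi/4)])
E
```

```text
corner [ 0.0332 -0.025  -0.0222]
corner [ 0.0332  0.0309 -0.0222]
corner [-0.0275  0.0342 -0.0222]
corner [-0.0273 -0.0288 -0.0222]
pocket [ 0.0128  0.0021 -0.0222]
[ 0.6445 -0.1391  0.01  ] [0.6994 0.1646 0.01  ] 0.3086116266227529 [0.672  0.0127 0.01  ]
[(np.float64(456.0), np.float64(231.0)), (np.float64(475.0), np.float64(213.0)), (np.float64(483.0), np.float64(185.0)), (np.float64(473.0), np.float64(162.0)), (np.float64(452.0), np.float64(157.0)), (np.float64(430.0), np.float64(176.0)), (np.float64(423.0), np.float64(207.0)), (np.float64(434.0), np.float64(229.0))]
[(np.float64(78.0), np.float64(266.0)), (np.float64(93.0), np.float64(251.0)), (np.float64(90.0), np.float64(224.0)), (np.float64(70.0), np.float64(200.0)), (np.float64(47.0), np.float64(197.0)), (np.float64(35.0), np.float64(214.0)), (np.float64(39.0), np.float64(239.0)), (np.float64(56.0), np.float64(260.0))]
```

play_rows([
  [[-0.5,0.1,1.5,0],[0,0,1.8,0],[0,0,0.8,0],[0,0,0.4,0],[0,0,0.2,0]],
])

```text
clock: 5.25
eef_pos: [0.6774, 0.0078, 0.0192]
tool_rot: [-180.0, -0.1, 164.0]
force: [-1.5, 0.5, -0.3]
gripper_width: 0.0589
grip_force: 64.9
```

play_rows([
  [[0,0,0.1,0],[0,0,0,0],[0,0,0,0]],
])

```text
clock: 5.5
eef_pos: [0.6788, 0.0077, 0.0196]
tool_rot: [180.0, 0.1, 164.0]
force: [0.3, 1.0, -0.7]
gripper_width: 0.0592
grip_force: 64.9
```

play_rows([
  [[0,0,0.1,0],[0,0,0.05,0],[0,0,0,0],[0,0,0,0]],
])

```text
clock: 5.83
eef_pos: [0.6787, 0.0077, 0.018]
tool_rot: [180.0, 0.1, 164.0]
force: [-1.4, 0.1, 1.7]
gripper_width: 0.059
grip_force: 64.9
```

Touching the bench. I'll release and then lift.

play_rows([
  [[0,0,0,0],[0,0,0,0],[0,0,0,0],[0,0,0,0],[0,0,0,0]],
], hand=8.0)

```text
clock: 6.25
eef_pos: [0.6782, 0.0077, 0.0172]
tool_rot: [180.0, -0.0, 164.0]
force: [0.5, -0.3, -0.5]
gripper_width: 0.08
grip_force: 0.0
```

play_rows([
  [[0,0,-1.0,0],[0,0,-3.0,0],[0,0,-4.0,0],[0,0,-4.0,0],[0,0,-3.0,0]],
])

```text
clock: 6.67
eef_pos: [0.6793, 0.0072, 0.1716]
tool_rot: [179.9, 0.2, 163.9]
force: [1.7, -0.3, 0.4]
gripper_width: 0.0803
grip_force: 0.0
```

play_rows([
  [[0,0,-2.0,0],[0,0,0,0],[0,0,0,0],[0,0,0,0]],
])

```text
clock: 7.0
eef_pos: [0.6775, 0.0079, 0.1867]
tool_rot: [-180.0, -0.1, 164.0]
force: [-0.3, -0.9, -0.4]
gripper_width: 0.0798
grip_force: 0.0
```

```bash
python3 - <<'E'
from h import *
d=snap('wrist','w3.png');print(d['T'],r.get_obs()['qpos'],r.get_obs()['gripper_width'])
snap('top','t3.png')
E
```

```text
[[-9.61055053e-01  2.76353858e-01 -1.31537390e-03  6.77548397e-01]
 [ 2.76353632e-01  9.61055953e-01  3.53685955e-04  7.86318538e-03]
 [ 1.36189040e-03 -2.35966808e-05 -9.99999072e-01  1.86736760e-01]
 [ 0.00000000e+00  0.00000000e+00  0.00000000e+00  1.00000000e+00]] [-23.54713115  30.57636624  28.10982654  87.79802031 -15.26340318
  65.60881967  81.57493949] 0.08004645055927101
```

View pics/w3.png

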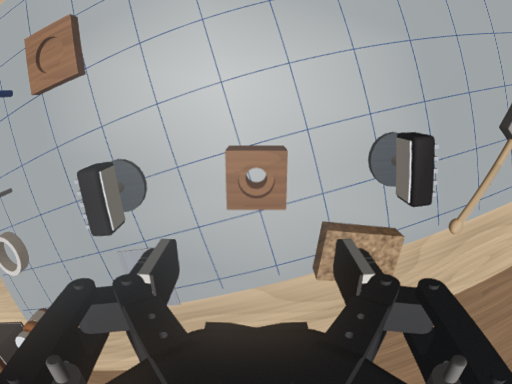

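The foot now stands released, its top face spanning (226..287, 152..210). The lamp discs are near (119,186) and (396,160). I'll check the centring.

```bash
python3 - <<'E'
from h import *
np.set_printoptions(precision=4,suppress=True)
d=load('wrist')
cs=[at_z(d,*c,.04) for c in((226.5,152),(287,152),(287,210),(226.5,210))]
print('foot',np.mean(cs,0),[np.linalg.norm(cs[i]-cs[i-1]) for i in range(4)])
from scipy.optimize import least_squares
# disc circle fits: silhouette points on z=.01 edge
for n,ps in(('R',((146,186),(120,159),(137,166),(137,207),(126,212))),('L',((369,159),(391,132),(377,141),(374,174),(389,186)))):
    q=np.array([at_z(d,*p,.01)[:2] for p in ps]); s=least_squares(lambda c:np.hypot(*(q-c).T)-.032,q.mean(0)); print(n,s.x,s.fun)
    if n=='R':R=s.x
    else: print('mid',(R+s.x)/2,np.linalg.norm(R-s.x))
# top: foot via HSV mask
t=load('top');h=cv2.cvtColor(t['pixels'],cv2.COLOR_RGB2HSV)
for p in((.672,.0105,.04),(.5095,-.37,.16)): print(proj(t,np.array(p)))
cv2.imwrite('pics/c3.png',cv2.resize(t['pixels'][120:200,160:320,::-1],None,fx=4.5,fy=4.5,interpolation=cv2.INTER_CUBIC))
E
```

```text
foot [0.6776 0.0108 0.04  ] [np.float64(0.058790026160436736), np.float64(0.0579820272880353), np.float64(0.05882408502436264), np.float64(0.06103494252089687)]
R [ 0.6449 -0.144 ] [ 0.     -0.0004  0.0005 -0.0007  0.0005]
L [0.7021 0.1686] [ 0.0011 -0.0002 -0.0003 -0.001   0.0002]
mid [0.6735 0.0123] 0.31772884208227753
(np.float64(234.6610675728629), np.float64(156.30660816953778))
(np.float64(392.20415623864704), np.float64(210.33522202515772))
```

play_rows([
  [[0,0,-3,0],[0,0,-3,0],[0.52,-3.73,0,0],[0.52,-3.73,0,0],[0.52,-3.73,0,0]],
], hand=5.0)

```text
clock: 7.52
eef_pos: [0.6315, -0.096, 0.2463]
tool_rot: [-180.0, -0.1, 164.1]
force: [0.8, -0.7, -0.2]
gripper_width: 0.0499
grip_force: 0.0
```

play_rows([
  [[0.52,-3.73,0,0],[0.52,-3.73,0,0],[0.52,-3.73,0,0],[0.52,-3.73,0,0],[0.52,-3.73,0,0]],
])

```text
clock: 7.93
eef_pos: [0.5542, -0.2687, 0.2459]
tool_rot: [180.0, -0.1, 164.0]
force: [1.0, -0.5, -0.2]
gripper_width: 0.05
grip_force: 0.0
```

play_rows([
  [[0.52,-3.73,0,0],[0.52,-2.73,0,0],[0.52,-1.5,0,0],[0,0,0,0],[0,0,0,0]],
])

```text
clock: 8.35
eef_pos: [0.5179, -0.3401, 0.2462]
tool_rot: [180.0, -0.1, 163.8]
force: [0.4, 1.3, -0.8]
gripper_width: 0.0501
grip_force: 0.0
```

```bash
python3 - <<'E'
from h import *
d=snap('wrist');print(d['T'],r.get_obs()['qpos'],r.get_obs()['gripper_width'])
cv2.imwrite('pics/w4.png',cv2.resize(d['pixels'][80:330,100:420,::-1],None,fx=2.3,fy=2.3,interpolation=cv2.INTER_CUBIC))
E
```

```text
[[-9.60383212e-01  2.78677814e-01 -1.66165353e-03  5.17896663e-01]
 [ 2.78675940e-01  9.60384349e-01  1.27369052e-03 -3.40080880e-01]
 [ 1.95077534e-03  7.60168135e-04 -9.99997808e-01  2.46174229e-01]
 [ 0.00000000e+00  0.00000000e+00  0.00000000e+00  1.00000000e+00]] [  2.93493696  22.68970124  35.24885236  92.53617961 -13.82312084
  69.28676747 115.02695545] 0.04991999023389377
```

View pics/w4.png

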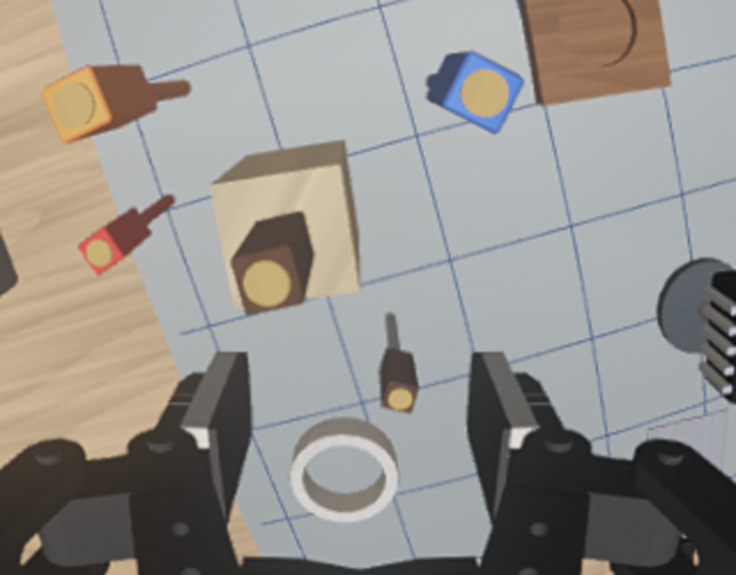

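The crop shows the probe's handle top at (268,284), corners about (233,260), (297,247), (303,303), (246,314). The blue, orange and red decoys stand clear of it.

```bash
python3 - <<'E'
from h import *
np.set_printoptions(precision=4,suppress=True)
d=load('wrist');I=np.linalg.inv(d['T'])
P=lambda u,v,z:at_z(d,100+(u+.5)/2.3-.5,80+(v+.5)/2.3-.5,z)
cs=[P(*c,.16) for c in((233,260),(297,247),(303,303),(246,314))]
m=np.mean(cs,0);print('mean',m,P(268,284,.16))
for i in range(4):
    e=cs[(i+1)%4]-cs[i];print(np.hypot(*e[:2]),np.degrees(np.arctan2(e[1],e[0]))%90)
s=[P(*c,.1) for c in((213,183),(345,142),(359,290))];print('stand c',(s[0]+s[2])/2)
e=s[1]-s[0];print(np.linalg.norm(e),np.degrees(np.arctan2(e[1],e[0]))%90)
e=s[2]-s[1];print(np.linalg.norm(e),np.degrees(np.arctan2(e[1],e[0]))%90)
print('tool',(I@np.r_[P(268,284,.16),1]))
for c in((485,93),(75,103),(98,252)): print('decoy',P(*c,.1))
E
```

```text
mean [ 0.5104 -0.3677  0.16  ] [ 0.5111 -0.3685  0.16  ]
0.022564239780595765 85.41806922119098
0.020030220914837082 78.24099485653741
0.020556605785372002 85.54799306738883
0.01992603833411964 83.99512403568116
stand c [ 0.5099 -0.3678  0.1   ]
0.05838262550628739 0.4292901024494853
0.06442442178899407 78.94927533159364
tool [-0.0016 -0.0293  0.0861  1.    ]
decoy [ 0.474  -0.2711  0.1   ]
decoy [ 0.4262 -0.4392  0.1   ]
decoy [ 0.492  -0.4524  0.1   ]
```

play_rows([
  [[0,-1.5,0,0],[0,-1.5,0,0],[0,0,0,-5.2],[0,0,2,-5.2],[0,0,3,0]],
])

```text
clock: 8.82
eef_pos: [0.5141, -0.368, 0.1993]
tool_rot: [-179.9, 0.4, 174.7]
force: [1.0, 0.4, -0.5]
gripper_width: 0.0499
grip_force: 0.0
```

play_rows([
  [[0,0,3,0],[0,0,2,0],[0,0,1.2,0],[0,0,0.6,0],[0,0,0.3,0]],
])

```text
clock: 9.23
eef_pos: [0.5114, -0.3673, 0.1255]
tool_rot: [180.0, -0.0, 174.5]
force: [0.7, -0.5, 0.8]
gripper_width: 0.05
grip_force: 0.0
```

play_rows([
  [[0,0,0,0],[0,0,0,0]],
])

```text
clock: 9.4
eef_pos: [0.5115, -0.369, 0.1275]
tool_rot: [-180.0, 0.1, 174.4]
force: [-0.1, 0.5, 0.9]
gripper_width: 0.0501
grip_force: 0.0
```

```bash
python3 - <<'E'
from h import *
d=snap('wrist');print(d['T'])
cv2.imwrite('pics/w5.png',cv2.resize(d['pixels'][130:330,140:380,::-1],None,fx=2.5,fy=2.5,interpolation=cv2.INTER_CUBIC))
E
```

```text
[[-9.95195283e-01  9.78897303e-02  1.98753205e-03  5.11479063e-01]
 [ 9.78877801e-02  9.95196899e-01 -1.05610819e-03 -3.68979082e-01]
 [-2.08136788e-03 -8.56478787e-04 -9.99997467e-01  1.27502277e-01]
 [ 0.00000000e+00  0.00000000e+00  0.00000000e+00  1.00000000e+00]]
```

View pics/w5.png

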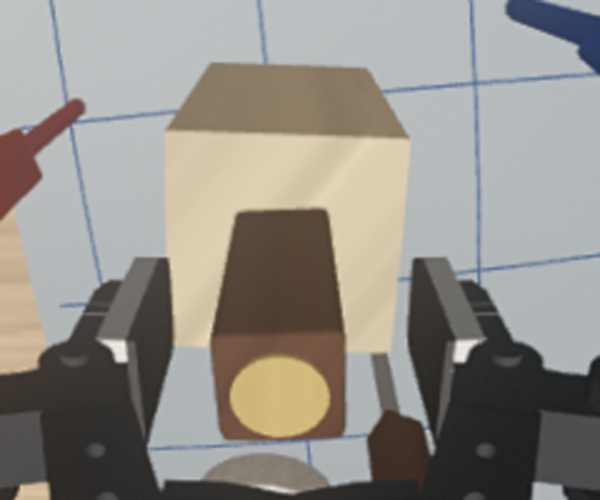

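The handle stands squarely between the pads, so I'll close on it.

play_rows([
  [[0,-0.1,0,0],[0,0,0,0],[0,0,0,0],[0,0,0,0],[0,0,0,0]],
], hand=1.0)

```text
clock: 9.87
eef_pos: [0.5108, -0.3703, 0.1272]
tool_rot: [-180.0, 0.1, 174.3]
force: [-0.2, -0.9, 4.0]
gripper_width: 0.0213
grip_force: 59.0
```

play_rows([
  [[0,0,0,0],[0,0,0,0],[0,0,0,0],[0,0,0,0]],
])

```text
clock: 10.2
eef_pos: [0.5108, -0.3702, 0.1272]
tool_rot: [-180.0, 0.1, 174.3]
force: [-0.3, -0.8, 5.6]
gripper_width: 0.0214
grip_force: 59.1
```

play_rows([
  [[0,0,-0.5,0],[0,0,-1.0,0],[0,0,-2,0],[0,0,-2.5,0],[0,0,-2.5,0]],
])

```text
clock: 10.62
eef_pos: [0.5099, -0.369, 0.2119]
tool_rot: [179.9, -0.1, 174.4]
force: [0.6, -0.9, -0.5]
gripper_width: 0.0214
grip_force: 59.4
```

play_rows([
  [[0,0,-2.5,0],[0,0,-2,0],[0,0,-1,0],[0,0,0,0],[0,0,0,0]],
])

```text
clock: 11.03
eef_pos: [0.5102, -0.3693, 0.2659]
tool_rot: [180.0, -0.0, 174.4]
force: [-1.3, -0.2, -1.3]
gripper_width: 0.0213
grip_force: 59.4
```

play_rows([
  [[-0.6,1.7,0,0],[-1.1,3.4,0,0],[-1.1,3.4,0,0],[-1.1,3.4,0,0],[-1.1,3.4,0,0]],
])

```text
clock: 11.45
eef_pos: [0.5745, -0.2201, 0.2639]
tool_rot: [179.9, -0.2, 174.3]
force: [1.2, 0.6, -1.1]
gripper_width: 0.0213
grip_force: 59.4
```

play_rows([
  [[-1.1,3.4,0,0],[-1.1,3.4,0,0],[-1.1,3.4,0,0],[-1.1,3.4,0,0],[-1.1,3.4,0,0]],
])

```text
clock: 11.87
eef_pos: [0.6459, -0.0564, 0.2639]
tool_rot: [-180.0, -0.2, 174.4]
force: [1.0, 0.8, -0.6]
gripper_width: 0.0211
grip_force: 59.4
```

play_rows([
  [[-1.1,3.0,0,0],[-0.8,2.1,0,0],[-0.3,0.9,0,0],[0,0,0,0],[0,0,0,0]],
])

```text
clock: 12.28
eef_pos: [0.6735, -0.0023, 0.2649]
tool_rot: [-179.9, -0.2, 174.3]
force: [-0.2, -0.7, -0.6]
gripper_width: 0.0213
grip_force: 59.4
```

```bash
python3 - <<'E'
from h import *
d=snap('wrist');print(d['T']); snap('scene')
cv2.imwrite('pics/w6.png',cv2.resize(d['pixels'][110:300,156:356,::-1],None,fx=3,fy=3,interpolation=cv2.INTER_CUBIC))
E
```

```text
[[-0.99507477  0.09908475 -0.00290199  0.67345148]
 [ 0.09908998  0.995077   -0.00171557 -0.0023376 ]
 [ 0.00271772 -0.00199468 -0.99999432  0.26488488]
 [ 0.          0.          0.          1.        ]]
```

View pics/w6.png

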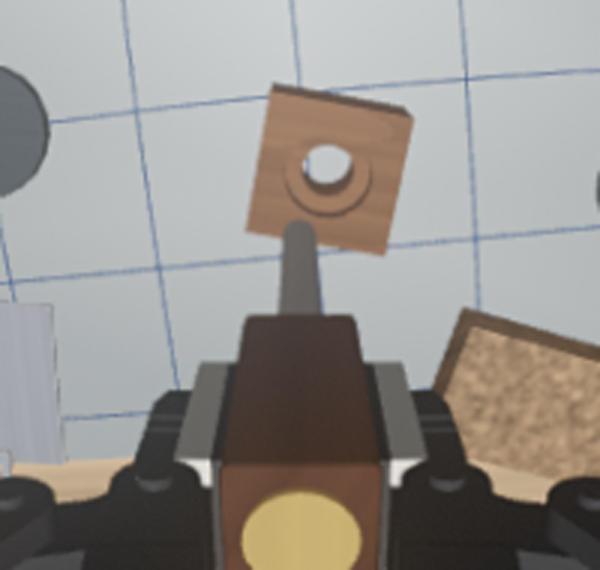

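The rod tip's near rim is at (299,221) in the crop. The foot's top corners are at (275,91), (412,116), (386,255) and (247,231), with the hole at about (327,165).

```bash
cat > m.py <<'E'
from h import *
np.set_printoptions(precision=4,suppress=True)
def meas(d,x0,y0,s,corners,tip,pocket,rod):
    I=np.linalg.inv(d['T']); q=lambda u,v:(x0+(u+.5)/s-.5,y0+(v+.5)/s-.5)
    tool=lambda p:(I@np.r_[p,1])[:3]
    cs=[at_z(d,*q(*c),.04) for c in corners]; m=np.mean(cs,0)
    print('foot',m,'tool',tool(m),[round(float(np.linalg.norm(cs[i]-cs[i-1])),4) for i in range(4)])
    pk=np.array([at_z(d,*q(*c),.04) for c in pocket])[:,:2]
    from scipy.optimize import least_squares
    s_=least_squares(lambda c:np.hypot(*(pk-c).T)-.018,m[:2]); print('pocket',s_.x,'tool',tool(np.r_[s_.x,.04]),s_.fun)
    def on(u,v,zt):  # ray meets plane tool z=zt
        o,k=ray(d,*q(u,v)); o=tool(o);k=I[:3,:3]@k; return o+k*(zt-o[2])/k[2]
    t=on(*tip,.1222); print('tip tool',t-[.005,0,0])
    C=d['hand_eye'][:3,3]
    for (a,b) in rod:  # side pair: angular mid ray -> y at x=0 plane
        o,k=ray(d,(q(*a)[0]+q(*b)[0])/2,q(*a)[1]); o=tool(o);k=I[:3,:3]@k; p=o+k*(0-o[0])/k[0]; print('rod axis',p)
E
python3 - <<'E'
from m import *
d=load('wrist')
meas(d,156,110,3,((275,91),(412,116),(386,255),(247,231)),(299,221),((285,170),(371,178),(328,216),(297,204),(360,204)),(((283,240),(316,240)),((278,305),(321,305)),((240,340),(360,340))))
s=load('scene'); C=proj(s,np.array([.6735,-.0023,.1427])); print('scene tip',C); print(proj(s,np.array([.6776,.0105,.04])))
u,v=np.array(proj(s,np.array([.675,.004,.09]))).astype(int)
cv2.imwrite('pics/s6.png',cv2.resize(s['pixels'][v-50:v+50,u-60:u+60,::-1],None,fx=6,fy=6,interpolation=cv2.INTER_CUBIC));print(u-60,v-50)
E
```

```text
foot [0.6759 0.0113 0.04  ] tool [-0.0017  0.0142  0.2249] [0.0598, 0.0566, 0.0598, 0.0594]
pocket [0.6758 0.0105] tool [-0.0016  0.0134  0.2249] [-0.0001 -0.0003 -0.0002  0.0001  0.0003]
tip tool [-0.0001  0.0015  0.1222]
rod axis [0.     0.0016 0.1186]
rod axis [0.     0.0017 0.0621]
rod axis [0.     0.0018 0.0403]
scene tip (np.float64(289.8927526336009), np.float64(210.041670945335))
(np.float64(292.88286318050524), np.float64(235.7788136829325))
231 173
```

play_rows([
  [[-0.16,0.6,0,0],[0,0.6,1,0],[0,0,2,0],[0,0,2,0],[0,0,1.7,0]],
])

```text
clock: 12.8
eef_pos: [0.6766, 0.0112, 0.1975]
tool_rot: [180.0, -0.1, 174.4]
force: [-0.4, -1.1, -1.0]
gripper_width: 0.0215
grip_force: 59.4
```

play_rows([
  [[0,0,1,0],[0,0,0.6,0],[0,0,0,0],[0,0,0,0],[0,0,0,0]],
])

```text
clock: 13.22
eef_pos: [0.6781, 0.0107, 0.1846]
tool_rot: [180.0, 0.1, 174.3]
force: [1.0, -0.6, -0.4]
gripper_width: 0.0213
grip_force: 59.4
```

play_rows([
  [[0,0,0,0],[0,0,0,0],[0,0,0,0],[0,0,0,0],[0,0,0,0]],
])

```text
clock: 13.63
eef_pos: [0.6773, 0.0108, 0.1835]
tool_rot: [180.0, 0.0, 174.4]
force: [0.2, -0.8, -0.4]
gripper_width: 0.0215
grip_force: 59.4
```

```bash
python3 - <<'E'
from m import *
d=snap('wrist');print(d['T']);s=snap('scene')
a=cv2.resize(d['pixels'][140:290,181:331,::-1],(600,600),interpolation=cv2.INTER_CUBIC)
b=cv2.resize(s['pixels'][150:300,270:320,::-1],(200,600),interpolation=cv2.INTER_CUBIC)
cv2.imwrite('pics/w7.png',np.hstack([a,b]))
E
```

```text
[[-0.9952  0.0984  0.0004  0.6773]
 [ 0.0984  0.9952  0.0001  0.0108]
 [-0.0004  0.0002 -1.      0.1835]
 [ 0.      0.      0.      1.    ]]
```

View pics/w7.png

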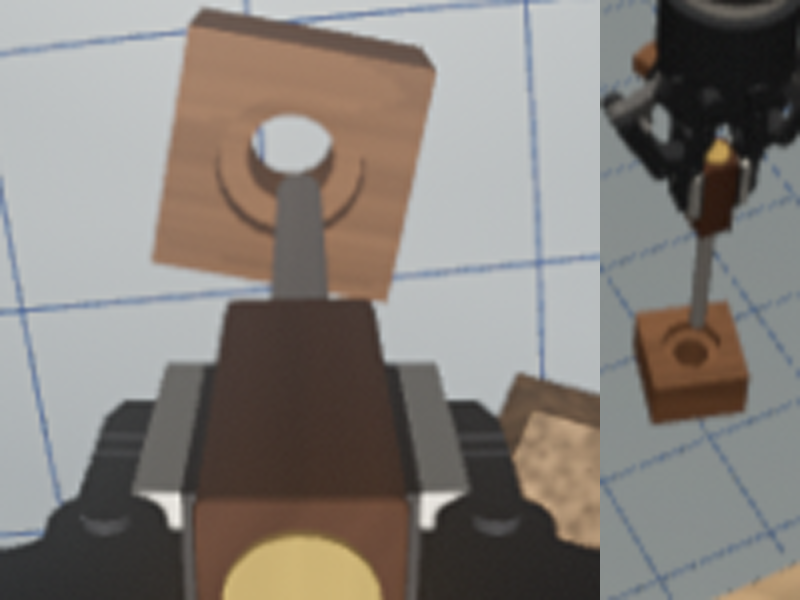

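The tip's rim is at (297,174), above the hole and roughly centred on the pocket, which spans (217..364). I'll measure the remaining offset.

```bash
python3 - <<'E'
from m import *
d=load('wrist')
meas(d,181,140,4,((191,27),(435,69),(387,300),(152,263)),(297,174),((217,163),(364,165),(235,208),(350,205),(222,185),(360,187)),(((277,190),(320,190)),((273,280),(328,280))))
s=load('scene')
for z in (.03,.04): print([np.round((np.array(proj(s,np.array([.6765,.0105,z])))-[270,150])*4+[600,0])])
print(np.round((np.array(proj(s,d['T'][:3,3]+[0,0,-.1222]))-[270,150])*4+[600,0]))
E
```

```text
foot [0.6762 0.0105 0.04  ] tool [ 0.0012 -0.0004  0.1435] [0.0597, 0.0587, 0.0593, 0.0594]
pocket [0.6745 0.0107] tool [ 0.0028 -0.0004  0.1435] [-0.0001 -0.0003  0.0001  0.0001 -0.0002 -0.    ]
tip tool [0.0001 0.0011 0.1222]
rod axis [0.     0.0014 0.1272]
rod axis [0.     0.0018 0.0657]
[array([690., 351.])]
[array([691., 342.])]
[694. 322.]
```

play_rows([
  [[0.16,-0.16,0,0],[0,0,0.5,0],[0,0,0.4,0],[0,0,0.3,0],[0,0,0,0]],
])

```text
clock: 14.15
eef_pos: [0.6748, 0.0096, 0.17]
tool_rot: [-180.0, -0.1, 174.4]
force: [0.6, 0.2, -2.0]
gripper_width: 0.021
grip_force: 59.4
```

play_rows([
  [[0,0,0,0],[0,0,0,0],[0,0,0,0]],
])

```text
clock: 14.4
eef_pos: [0.6757, 0.0094, 0.1715]
tool_rot: [180.0, 0.0, 174.4]
force: [0.4, -0.1, 0.3]
gripper_width: 0.0215
grip_force: 59.4
```

```bash
python3 - <<'E'
from m import *
w=load('wrist');d=snap('wrist');s=snap('scene');print(pose()[:3,3])
# auto: expected foot corners/tip from last measurement vs image: rod columns near tip, hole light blob
g=cv2.cvtColor(d['pixels'],cv2.COLOR_RGB2HSV)
p=np.array(proj(d,np.array([.6757,.0106,.03])));print('hole px',p)
for y in range(int(p[1])-12,int(p[1])+28,4): print(y,[tuple(int(k) for k in g[y,x,1:]) for x in range(int(p[0])-22,int(p[0])+24,3)])
E
```

```text
[0.6757 0.0094 0.1715]
hole px [255.0534 183.1024]
171 [(94, 165), (95, 164), (96, 162), (96, 159), (95, 150), (95, 148), (99, 149), (95, 151), (97, 153), (99, 155), (99, 157), (98, 161), (98, 162), (97, 163), (97, 158), (97, 158)]
175 [(95, 155), (95, 156), (96, 159), (97, 163), (101, 161), (17, 176), (5, 198), (4, 197), (5, 197), (5, 196), (62, 157), (99, 150), (98, 149), (96, 151), (97, 152), (97, 153)]
179 [(94, 149), (96, 151), (98, 156), (97, 157), (5, 168), (18, 187), (4, 196), (5, 196), (4, 195), (4, 195), (5, 196), (94, 154), (99, 157), (101, 157), (97, 157), (98, 156)]
183 [(94, 147), (94, 133), (98, 159), (98, 159), (74, 93), (42, 171), (5, 196), (2, 156), (3, 161), (5, 196), (14, 150), (99, 119), (102, 158), (101, 159), (100, 156), (100, 158)]
187 [(97, 155), (91, 123), (99, 162), (101, 162), (89, 103), (89, 95), (23, 102), (17, 104), (20, 103), (31, 99), (92, 97), (102, 148), (100, 160), (102, 160), (98, 143), (99, 149)]
191 [(97, 152), (95, 134), (99, 154), (101, 159), (100, 158), (93, 101), (20, 103), (19, 105), (18, 102), (21, 99), (104, 133), (102, 162), (103, 161), (97, 123), (101, 147), (99, 147)]
195 [(96, 148), (98, 148), (85, 99), (101, 156), (103, 161), (103, 161), (17, 103), (20, 103), (20, 102), (20, 100), (103, 159), (103, 159), (102, 133), (101, 136), (102, 155), (101, 154)]
199 [(98, 154), (99, 155), (101, 157), (89, 100), (99, 119), (103, 159), (20, 102), (20, 102), (18, 101), (18, 98), (107, 153), (98, 101), (104, 128), (103, 149), (100, 150), (102, 150)]
203 [(100, 151), (100, 151), (99, 152), (103, 151), (102, 147), (97, 110), (18, 102), (18, 101), (18, 100), (18, 98), (102, 135), (106, 157), (105, 156), (103, 153), (102, 150), (102, 148)]
207 [(98, 145), (99, 147), (99, 147), (102, 147), (102, 147), (95, 139), (20, 101), (20, 100), (20, 100), (16, 98), (98, 143), (104, 150), (105, 150), (103, 151), (105, 153), (102, 155)]
```

Centred to within about 1 mm. Lowering gently.

play_rows([
  [[0,0,0.3,0],[0,0,0.4,0],[0,0,0.4,0],[0,0,0.4,0],[0,0,0.4,0]],
])

```text
clock: 14.92
eef_pos: [0.6753, 0.0095, 0.1516]
tool_rot: [180.0, -0.0, 174.4]
force: [0.3, -0.4, -0.5]
gripper_width: 0.0211
grip_force: 59.4
```

play_rows([
  [[0,0,0.4,0],[0,0,0.3,0],[0,0,0.2,0],[0,0,0.1,0],[0,0,0,0]],
])

```text
clock: 15.33
eef_pos: [0.6754, 0.0094, 0.142]
tool_rot: [180.0, -0.0, 174.4]
force: [0.5, 0.5, 0.2]
gripper_width: 0.0211
grip_force: 59.4
```

play_rows([
  [[0,0,0,0],[0,0,0,0],[0,0,0,0],[0,0,0,0],[0,0,0,0]],
])

```text
clock: 15.75
eef_pos: [0.6756, 0.0094, 0.1425]
tool_rot: [180.0, 0.0, 174.4]
force: [-0.2, 0.1, -1.3]
gripper_width: 0.0218
grip_force: 59.4
```

play_rows([
  [[0,0,0,0],[0,0,0,0],[0,0,0,0],[0,0,0,0],[0,0,0,0]],
])

```text
clock: 16.17
eef_pos: [0.6755, 0.0094, 0.1423]
tool_rot: [180.0, -0.0, 174.4]
force: [0.4, -0.3, -1.1]
gripper_width: 0.0211
grip_force: 59.4
```

```bash
python3 - <<'E'
from m import *
d=snap('wrist');print(pose()[:3,3])
g=cv2.cvtColor(d['pixels'],cv2.COLOR_RGB2HSV)
p=np.array(proj(d,np.array([.6757,.0106,.04])));print('hole px',p)
for y in range(int(p[1])-20,int(p[1])+26,3): print(y,[int(g[y,x,1]) for x in range(int(p[0])-26,int(p[0])+28,2)],[int(g[y,x,2]) for x in range(int(p[0])-26,int(p[0])+28,2)])
o=r.get_obs();print(o['joint_vel'],o['force'])
E
```

```text
[0.6755 0.0094 0.1423]
hole px [254.9598 195.0909]
175 [96, 97, 97, 97, 98, 97, 99, 99, 99, 100, 100, 99, 99, 99, 101, 102, 100, 100, 102, 101, 100, 98, 101, 100, 99, 100, 98] [159, 160, 161, 160, 161, 161, 162, 162, 163, 163, 161, 160, 159, 159, 159, 160, 160, 161, 160, 159, 158, 158, 157, 158, 157, 156, 156]
178 [98, 97, 97, 98, 98, 98, 99, 100, 99, 100, 100, 101, 102, 102, 102, 101, 100, 101, 102, 102, 101, 100, 101, 101, 101, 99, 100] [162, 161, 160, 158, 159, 158, 157, 156, 150, 145, 145, 147, 148, 148, 150, 151, 153, 154, 155, 158, 161, 161, 161, 161, 157, 157, 158]
181 [96, 97, 97, 100, 98, 99, 99, 100, 100, 102, 68, 22, 9, 3, 1, 7, 26, 88, 103, 101, 100, 100, 101, 101, 101, 100, 100] [160, 161, 157, 156, 158, 159, 155, 151, 151, 150, 158, 171, 180, 189, 183, 177, 165, 148, 146, 147, 148, 150, 151, 152, 152, 153, 153]
184 [96, 99, 97, 97, 99, 100, 100, 101, 99, 26, 5, 5, 0, 17, 20, 6, 4, 7, 32, 103, 104, 101, 103, 102, 102, 100, 102] [149, 150, 152, 152, 154, 160, 160, 161, 160, 140, 193, 192, 150, 107, 103, 127, 186, 192, 167, 151, 150, 149, 149, 148, 148, 148, 148]
187 [99, 
[... 2412 characters left out ...]
105, 105, 106] [146, 147, 148, 148, 150, 138, 127, 124, 118, 88, 83, 88, 87, 83, 83, 83, 83, 79, 98, 123, 123, 122, 124, 147, 148, 146, 145]
217 [102, 103, 103, 103, 102, 74, 79, 78, 84, 84, 83, 80, 78, 81, 82, 89, 86, 86, 85, 86, 81, 85, 88, 97, 107, 106, 105] [143, 144, 144, 144, 137, 72, 71, 69, 70, 70, 68, 67, 65, 66, 65, 66, 68, 68, 69, 68, 69, 69, 67, 92, 153, 154, 155]
220 [102, 101, 102, 102, 102, 74, 76, 80, 80, 81, 86, 80, 85, 81, 86, 88, 88, 91, 86, 86, 89, 85, 83, 85, 107, 108, 106] [145, 144, 143, 143, 112, 69, 70, 70, 70, 69, 68, 67, 66, 66, 65, 67, 67, 67, 68, 68, 69, 69, 68, 69, 141, 147, 147]
[ 0.0341  0.121  -0.0447 -0.1059  0.0594 -0.0121  0.0041] [ 0.05    0.5217 -0.7047]
```

```bash
python3 -c "
from h import *
print(workorder.hand_in())"
```

```text
the job is handed in; nothing more can be done
None
```

I handed the job in at about 16 s of robot time, but the hand-in returned no verdict: the foot stands released about 3 mm from midway between the lamps, and the probe is held upright in its hole, within about 2 mm of centre with the tip about 20 mm above the bench, by my own measurements.

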